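# Release a screwdriver from a lever chuck and show its tip to the inspection camera

## Task

The small red screwdriver is clamped blade down in the lever chuck. Swing the chuck's lever counterclockwise (seen from above) to its open stop so that the jaws let go, then lift the screwdriver out by its handle and show it to the inspection camera: tip about 60 mm in front of the middle of the lens, blade pointing straight down the lens's slanted line of sight, held still. Finish while holding it there; do not pull it out of the closed jaws, do not touch the camera, and leave the white pot with the green lid, the red needle box and the white thread cone where they stand.

Things in the scene. Friction and masses are not known exactly. Their poses are not given: they have to be found in the camera images.
- chuck_mouth (a point): Mouth centre of the fixed steel chuck, on its upright axis, 41 mm above the worktop. Foot 96 x 96 x 8 mm, round body 46 mm across; a dark knurled sleeve (66 mm across, 18 to 36 mm up) turns round it; on top three small jaws (42 to 55 mm up, within 22 mm of the axis). Bore 7 mm wide, blade in it 4.4 mm: once released the screwdriver may lean by up to 0.1 rad.
- lever_knob (a point): Centre of the upright round red knob at the end of the chuck's lever, 57 mm above the worktop, 100 mm from the chuck's axis. Knob 18 mm in diameter, 36 to 78 mm above the worktop, on an 8 mm radial steel bar 23 to 34 mm up; it turns with the sleeve about the chuck's axis. Clamped, it lies on the robot's side of the chuck, to the left.
- lever (a joint): Angle of sleeve and lever about the chuck's upright axis, rad: 0 clamped (start), growing counterclockwise seen from above; open stop at 1.0. The three jaws move together, outward 3.2 mm per rad, and are free of the blade above about 0.3. Friction about 0.16 N m (2 N at the knob); it stays where it is left.
- driver_handle (a point): Centre of the screwdriver's red handle (21 mm thick, 74 mm long), on its long axis. x axis: along the tool towards the tip, downward at the start. Whole tool 141 mm long, about 50 g; it stands upright on the chuck's axis, this point 108 mm above the worktop, handle from 72 to 146 mm, steel blade 4.4 mm thick below. The handle can be gripped at any turn about its axis.
- driver_tip (a point): The tip of the screwdriver's blade, on its long axis, 103 mm from the handle's centre; inside the chuck at the start. x axis as for the handle.
- camera_head: Head of the black inspection camera (cylinder 42 mm across, 66 mm long). Origin: middle of the lens's front glass, 112 mm above the worktop, lens ringed by eight white LEDs. z axis: the line of sight, out of the lens, pointing up and towards the robot, 0.6 rad (34 degrees) from the vertical. The head lies behind the lens, on -z. x and y lie across the line of sight.
- camera_stand: The camera's fixed stand: round foot 92 mm across and 10 mm high with its origin at the centre of its underside, and an aluminium fork up to 96 mm, 76 mm wide over the clamping knobs (along its y). The head is fixed to it.
- pot: Loose white pot with a green lid, 54 mm across, 50 mm tall; origin at the centre of its underside. Leave alone.
- needles: Loose flat red needle box, 44 x 64 x 14 mm; origin at the centre of its underside. Leave alone.
- cone: Loose white thread cone, 66 mm across, 105 mm tall; origin at the centre of its underside. Leave alone.
Things that resemble listed ones, but are neither listed nor needed, are in the scene too. What is shaped like the part that bears driver_handle but pink or yellow is not meant.

How it is judged (in metres and radians):
On the way, in this order (a step that is already met when the one before it is completed fails the run):
1. the lever is swung to its open stop (0.85 rad or more), the screwdriver still in the chuck (value of joint lever above 0.85 rad and height (world z) of driver_tip below 0.06 m), for 0.2 s.
2. the screwdriver is lifted clear of the chuck in the gripper (height (world z) of driver_tip above 0.08 m and contact force between the fingers and driver above 0.5 N and contact force between driver and chuck below 0.05 N), for 0.2 s.
At the end, for the whole second after the job is handed in: The gripper holds the screwdriver still, tip 35 to 85 mm before the lens and within 16 mm (x and y) of its line of sight, handle away from the lens, blade within 0.21 rad of the line of sight, touching neither chuck nor camera; lever still open (over 0.7 rad) (z of driver_tip in the frame of camera_head between 0.035 and 0.085 m and x of driver_tip in the frame of camera_head between -0.016 and 0.016 m and y of driver_tip in the frame of camera_head between -0.016 and 0.016 m and z of driver_handle in the frame of camera_head above 0.12 m and angle between the x axis of driver_handle and the z axis of camera_head, either way round below 0.21 rad and contact force between the fingers and driver above 0.5 N and contact force between driver and chuck below 0.05 N and contact force between driver and camera_stand below 0.05 N and linear speed of driver below 0.03 m/s and angular speed of driver below 0.2 rad/s and value of joint lever above 0.7 rad); the arm keeps its last pose, push and grip.
It fails at once if the screwdriver is pulled or twisted out of the clamped jaws (tip moved over 12 mm with the lever below 0.4 rad) (distance of driver_tip from where it was at the start of the episode above 0.012 m and value of joint lever below 0.4 rad).
It fails at once if the camera or its stand is touched (over 2 N) (contact force between camera_stand and anything else above 2 N).
It fails at once if the white pot with the green lid, needle box or thread cone is moved over 25 mm or knocked over (distance of any of pot, needles, cone from where it was at the start of the episode above 0.025 m or angle between any of pot, cone's own z axis and vertical above 0.5 rad).
It also fails if it takes over 56 s, if anything falls off the work surface, if the arm or the gripper's body presses on something with over 40 N, if the wrist force passes 120 N, or if a joint passes its speed limit or range.

## Robot

A 7-joint arm with a two-finger parallel gripper is mounted at the origin on a cart in front of the work surface, level with it; the furniture and walls round the work are solid. World frame = base frame: x ahead of the robot, y to its left, z up, the work surface at z = 0. Lengths are in mm, angles in rad, forces in N, time in s.
With the tool pointing down it reaches from about 350 to 775 mm from the base axis. Payload 3.1 kg.
Tool frame: the origin (TCP) lies on the centre line of the jaws, within the pads' length; the fingertips stand 17 mm ahead of it and the grasp point (between the pads) lies 2 mm behind it; z points along the fingers, y is the line along which they close (so a half turn about z gives the same grasp; the last joint's range is limited). The gripper opens to 85 mm and grips with 20 to 120 N. Pads are 22 mm wide; open, the fingers measure 114 mm over their backs; the gripper's body (76 mm by 85 mm) begins 54 mm behind the grasp point. The pads swing forward as they close: fully open they stand 13 mm farther back than shut.
Start: joints at [1.196, 0.311, 0.014, 1.512, -0.004, 1.319, -0.027], TCP at [179.713, -519.827, 248.304] pointing down, gripper open.
Joint ranges: [-2.7, 2.7], [-0.3, 1.91], [-1.27, 1.3], [0.12, 2.57], [-1.44, 4.58], [0.2, 2.03], [-3.05, 3.05]. Speed limits (rad/s): [2.79, 2.79, 3.14, 3.14, 3.14, 3.14, 3.14].

## Interface

Orientations are given as a rotation vector (axis times angle).
In Python, from station import ctrl gives the robot as it stands.
- The arm moves only by the tool carry_out, never from a script. Its argument "targets" is a list of rows, each an object of numbers: "hand": the closure, from 0 (fully open) to 1 (shut); "tx", "ty", "tz": the shift along the tool's x, y, z in units of 0.8 m (1.0 is 0.8 m); "ax", "ay", "az": the turn, a rotation vector about the tool's x, y, z in units of 180 degrees (1.0 is 180 degrees). In form: [{"hand": .., "tx": .., "ty": .., "tz": .., "ax": .., "ay": .., "az": ..}, ...]. A call has 1 to 20 rows; each row is the pose to reach, as a shift and turn from the pose commanded when the call began, along the tool's axes at that moment, turning the shorter way round; what a row does not reach only later rows make up. A row lasts 1/12 s, in which the tool goes at most 41.7 mm and 7.16 degrees, less where a joint would pass 70% of its speed; a pose out of reach is approached as far as the arm can. A call with a number of a shift or a turn outside -1 to 1 is refused whole. A call with a gripper value outside its range is refused whole. The fingers move at their own pace and stop on an object; "grip_force" is the grip in N (left out, the last holds). Time passes only in rows, so rows that repeat a pose let the fingers close. It gives the time, the measured TCP pose, the force, the opening and the grip force at its end, in the units of the state.
- ctrl.sense(): the state, without advancing time (a new reading comes with each control period).
- ctrl.grab_frame(name): name is "scene" or "top"; returns the picture (420x560x3 uint8, red, green, blue); there is no depth.
- ctrl.get_calibration(name): a dict with "fx", "fy", "cx", "cy" (pixels), "distortion" ([k1, k2, p1, p2, k3] as OpenCV has them; the pictures are not rectified), "origin" and "rotation" of the camera in the world. Camera axes: x right, y down, z forward; pixel columns grow to the right and rows downward; lengths in mm; the calibration is good to about 2 mm. A picture is of the moment at which its call begins. get_calibration takes no time and is no camera call.
- ctrl.close_job(): hands the job in; it is judged then, once.
The state is a dict: "time_s": time; "joints": joint angles; "qd": joint speeds; "effort": joint torques, N m; "position": TCP position; "tcp_rot": TCP orientation; "force": force on the tool from outside, world axes, zero at the start; "ft_torque": the same for the moment, N m; "opening": finger opening in mm; "gripper_force": force on a finger pad.
Only numpy, scipy, OpenCV 4.12 (cv2) and the standard library are available. Lean on these libraries where they do the work, as an engineer would, in place of code of your own. Each camera call takes 0.05 s, during which the arm holds its last target. There are 200 camera calls.

## Working session

There is one attempt and no reset: what is moved stays moved. The work goes in short steps, Python scripts to look and compute and a tool call to move; the robot and the scene stay as the last step left them, time stands still between calls to the robot, and variables do not carry over. Pictures are saved under pics/ and viewed, at most 10 in all, crops included, and the job is handed in when it is done.

Besides the shell and the picture viewer there is one more tool, called after ">>>" by a JSON object that holds its "fn" and its "kwargs", one argument or row to a line. carry_out: Moves the arm, as the interface text tells. Its arguments: {"type":"object","properties":{"targets":{"type":"array"},"grip_force":{"type":"number"}},"required":["targets"]}

```bash
mkdir -p pics; ls; python3 - <<'E'
from station import ctrl
import cv2
s=ctrl.sense(); print(s['time_s'],s['position'],s['tcp_rot'],s['opening'])
for n in('scene','top'):
    cv2.imwrite(f'pics/{n}0.png',ctrl.grab_frame(n)[:,:,::-1]); print(n,ctrl.get_calibration(n))
E
```

```text
pics
0.0 [ 179.46972229 -519.17844541  247.23371761] [-3.09594440e+00 -5.20086212e-01  7.18611755e-04] 85.4473956062137
scene {'fx': 438.1736492123242, 'fy': 438.1736492123242, 'cx': 270.96184533589627, 'cy': 210.28564653941245, 'distortion': array([-0.11968892,  0.        ,  0.        ,  0.        ,  0.        ]), 'origin': array([-256.96536123, -343.18102306,  635.48988034]), 'rotation': array([-1.85110287,  1.17888853, -0.67745028])}
top {'fx': 432.8628841663816, 'fy': 432.8628841663816, 'cx': 283.8997088492222, 'cy': 208.55817259366606, 'distortion': array([0.01453631, 0.        , 0.        , 0.        , 0.        ]), 'origin': array([ 403.93064283,   36.2791332 , 1090.11300156]), 'rotation': array([-2.13246082,  2.14048013, -0.13692489])}
```

View pics/scene0.png

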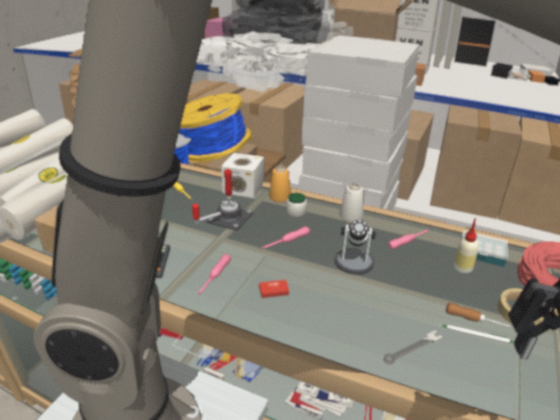

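View pics/top0.png

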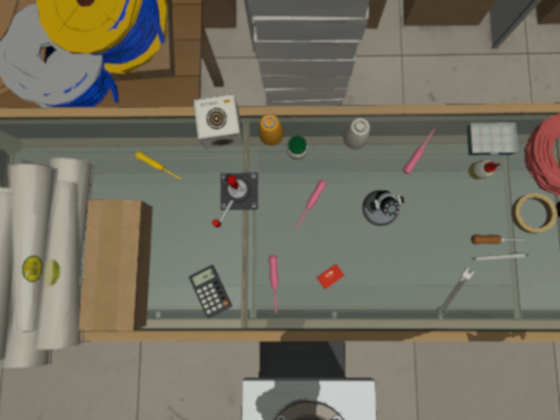

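The scene view shows a red screwdriver upright in the chuck (228,182), the knob at (196,211) and the inspection camera at (357,240). In the top view they are at (232,182), (216,223) and (388,205). The pink tools (top 316,195; 274,275; 420,150) and the yellow one (155,162) are decoys. The one meant is red and upright in the chuck. I'll confirm it in an enlarged crop.

```bash
python3 - <<'E'
import cv2,numpy as np
s=cv2.imread('pics/scene0.png');t=cv2.imread('pics/top0.png')
def c(i,u,v,w,h,k): return cv2.resize(i[v:v+h,u:u+w],None,fx=k,fy=k,interpolation=cv2.INTER_CUBIC)
a=np.hstack([c(t,205,165,66,50,6)[:300,:396],c(t,355,180,66,50,6)[:300,:396]])
b=np.hstack([c(s,185,165,66,66,6)[:,:396],c(s,325,212,66,66,6)[:,:396]])[:300+96]
m=np.vstack([a,cv2.resize(b,(792,300*1),interpolation=cv2.INTER_AREA) if 0 else b[:300]])
cv2.imwrite('pics/crop1.png',m)
E
```

```text
(no output)
```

View pics/crop1.png

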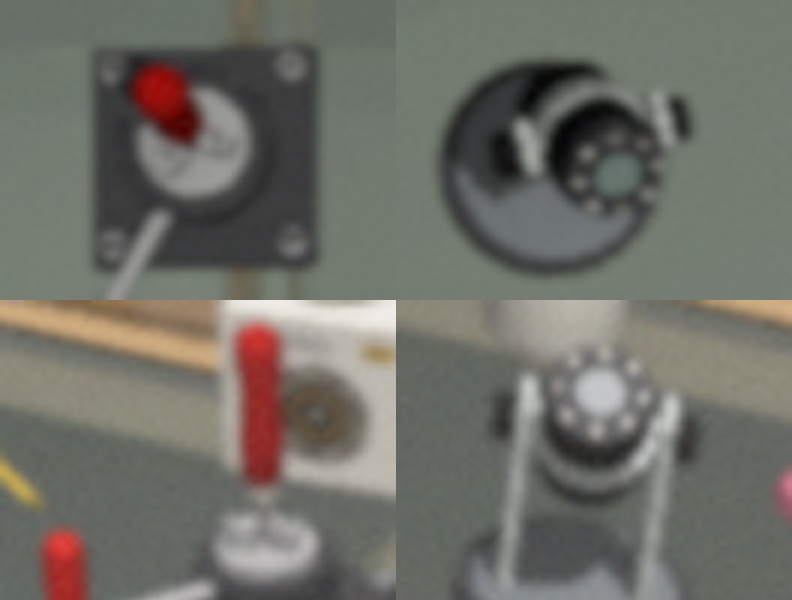

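The crop confirms the red tool upright in the chuck. In the top view the foot centre is at (239.0,190.9), the handle end at (231.3,179.2), the camera foot at (380.5,207.2) and the lens at (391.6,208.4). In the scene view the handle centre is at (228.1,182.1), the lens at (358.8,226.8) and the knob top at (194.9,203.8).

```bash
cat >h.py <<'E'
from station import ctrl
import numpy as np,cv2
from scipy.spatial.transform import Rotation as R
def ray(n,uv):
    c=ctrl.get_calibration(n);K=np.array([[c['fx'],0,c['cx']],[0,c['fy'],c['cy']],[0,0,1]])
    p=cv2.undistortPoints(np.array([[uv]],float),K,c['distortion'])[0,0]
    return c['origin'],R.from_rotvec(c['rotation']).apply([*p,1])
def onz(n,uv,z):
    o,d=ray(n,uv);return (o+d*(z-o[2])/d[2]).round(1)
def tri(a,b):
    A=[];B=[]
    for n,uv in (('top',a),('scene',b)):
        o,d=ray(n,uv);d/=np.linalg.norm(d);P=np.eye(3)-np.outer(d,d);A.append(P);B.append(P@o)
    return np.linalg.lstsq(np.vstack(A),np.hstack(B),rcond=None)[0].round(1)
def move(dp=None,rot=None,to=None):
    "print tool-frame shift/turn in units from the sensed pose"
    s=ctrl.sense();r=R.from_rotvec(s['tcp_rot']);p=s['position']
    to=p+dp if to is None else np.array(to,float)
    t=r.inv().apply(to-p)/800; a=(r.inv()*(rot if rot is not None else r)).as_rotvec()/np.pi
    print('shift',t.round(4),'turn',a.round(4),'dist',np.linalg.norm(t*800).round(0))
E
python3 - <<'E'
from h import *
t=cv2.imread('pics/top0.png').astype(int)
m=(t[:,:,2]>120)&(t[:,:,1]<70)&(t[:,:,0]<70)
v,u=np.nonzero(m[210:235,205:228]); k=(u.mean()+205,v.mean()+210);print('knob px',k,len(u))
print('chuck foot',onz('top',(239,190.9),8),'handle top',onz('top',(231.3,179.2),146),'scene handle',onz('scene',(228.1,182.1),108))
print('knob',onz('top',k,75),onz('scene',(194.9,203.8),78),tri(k,(194.9,203.8)))
print('lens',onz('top',(391.6,208.4),112),onz('scene',(358.8,226.8),112),tri((391.6,208.4),(358.8,226.8)))
print('camfoot',onz('top',(380.5,207.2),8))
for n,uv,z in(('pot',(297,147),50),('cone',(358,128),95),('jar',(270,128),60),('box',(216,115),60),('rightjaw',(316,195),10)):print(n,onz('top',uv,z))
E
```

```text
knob px (np.float64(215.25806451612902), np.float64(222.3548387096774)) 31
chuck foot [610.  170.8   8. ] handle top [610.4 171.2 146. ] scene handle [614.6 172.  108. ]
knob [521.9 217.8  75. ] [525.5 218.7  78. ] [521.5 216.4  80.8]
lens [ 547.7 -190.2  112. ] [ 549.2 -191.5  112. ] [ 547.9 -190.9  112.4]
camfoot [ 566.2 -186.6    8. ]
pot [711.9  22.9  50. ]
cone [ 744.  -121.9   95. ]
jar [758.   89.5  60. ]
box [792.7 224.1  60. ]
rightjaw [597.9 -24.9  10. ]
```

```bash
cat >>h.py <<'E'
def rot(z,y):
    z=np.array(z,float);z/=np.linalg.norm(z);y=np.array(y,float);y-=z*(y@z);y/=np.linalg.norm(y)
    return R.from_matrix(np.c_[np.cross(y,z),y,z])
C=np.array([611,171.]);LENS=np.array([548,-190.6,112]);ZC=np.array([-.5517,-.120,.825])
SHOW=rot(-ZC,(.213,-.977,0))
E
python3 - <<'E'
from h import *
move(to=LENS+168*ZC,rot=SHOW)
E
```

```text
shift [ 0.4518 -0.2518 -0.0036] turn [-0.012   0.1909  0.0363] dist 414.0
```

>>> {"fn": "carry_out", "kwargs": {
  "targets": [
    {"hand":0,"tx":0.452,"ty":-0.252,"tz":-0.004,"ax":-0.012,"ay":0.191,"az":0.036},
    {"hand":0,"tx":0.452,"ty":-0.252,"tz":-0.004,"ax":-0.012,"ay":0.191,"az":0.036},
    {"hand":0,"tx":0.452,"ty":-0.252,"tz":-0.004,"ax":-0.012,"ay":0.191,"az":0.036},
    {"hand":0,"tx":0.452,"ty":-0.252,"tz":-0.004,"ax":-0.012,"ay":0.191,"az":0.036},
    {"hand":0,"tx":0.452,"ty":-0.252,"tz":-0.004,"ax":-0.012,"ay":0.191,"az":0.036},
    {"hand":0,"tx":0.452,"ty":-0.252,"tz":-0.004,"ax":-0.012,"ay":0.191,"az":0.036},
    {"hand":0,"tx":0.452,"ty":-0.252,"tz":-0.004,"ax":-0.012,"ay":0.191,"az":0.036},
    {"hand":0,"tx":0.452,"ty":-0.252,"tz":-0.004,"ax":-0.012,"ay":0.191,"az":0.036},
    {"hand":0,"tx":0.452,"ty":-0.252,"tz":-0.004,"ax":-0.012,"ay":0.191,"az":0.036},
    {"hand":0,"tx":0.452,"ty":-0.252,"tz":-0.004,"ax":-0.012,"ay":0.191,"az":0.036},
    {"hand":0,"tx":0.452,"ty":-0.252,"tz":-0.004,"ax":-0.012,"ay":0.191,"az":0.036},
    {"hand":0,"tx":0.452,"ty":-0.252,"tz":-0.004,"ax":-0.012,"ay":0.191,"az":0.036},
    {"hand":0,"tx":0.452,"ty":-0.252,"tz":-0.004,"ax":-0.012,"ay":0.191,"az":0.036},
    {"hand":0,"tx":0.452,"ty":-0.252,"tz":-0.004,"ax":-0.012,"ay":0.191,"az":0.036}
  ]
}}

```text
time_s: 1.27
position: [454.7, -212.7, 251.1]
tcp_rot: [-2.928, -0.313, -0.907]
force: [-0.6, 0.4, 0.9]
opening: 85.8
gripper_force: 0.0
```

```bash
python3 - <<'E'
from h import *
s=ctrl.sense();print(s['time_s'],s['position'].round(1),s['joints'].round(2))
move(to=LENS+168*ZC,rot=SHOW)
# next: above knob
a=np.arctan2(46.5,-89)
k=np.r_[C+100*np.array([np.cos(a),np.sin(a)]),150]
move(to=k,rot=rot((0,0,-1),(-.463,-.886,0)))
E
```

```text
1.2667 [ 454.7 -212.7  251.1] [ 1.05 -0.01 -0.33  2.04 -0.66  0.84 -0.25]
shift [ 0.0007 -0.0022  0.0013] turn [ 0.0009 -0.     -0.0001] dist 2.0
shift [ 0.0911 -0.5078  0.2141] turn [-0.0656 -0.1835  0.2144] dist 447.0
```

The show pose is well within reach. Next is the knob.

>>> {"fn": "carry_out", "kwargs": {
  "targets": [
    {"hand":0.5,"tx":0.091,"ty":-0.508,"tz":0.214,"ax":-0.066,"ay":-0.184,"az":0.214},
    {"hand":0.5,"tx":0.091,"ty":-0.508,"tz":0.214,"ax":-0.066,"ay":-0.184,"az":0.214},
    {"hand":0.5,"tx":0.091,"ty":-0.508,"tz":0.214,"ax":-0.066,"ay":-0.184,"az":0.214},
    {"hand":0.5,"tx":0.091,"ty":-0.508,"tz":0.214,"ax":-0.066,"ay":-0.184,"az":0.214},
    {"hand":0.5,"tx":0.091,"ty":-0.508,"tz":0.214,"ax":-0.066,"ay":-0.184,"az":0.214},
    {"hand":0.5,"tx":0.091,"ty":-0.508,"tz":0.214,"ax":-0.066,"ay":-0.184,"az":0.214},
    {"hand":0.5,"tx":0.091,"ty":-0.508,"tz":0.214,"ax":-0.066,"ay":-0.184,"az":0.214},
    {"hand":0.5,"tx":0.091,"ty":-0.508,"tz":0.214,"ax":-0.066,"ay":-0.184,"az":0.214},
    {"hand":0.5,"tx":0.091,"ty":-0.508,"tz":0.214,"ax":-0.066,"ay":-0.184,"az":0.214},
    {"hand":0.5,"tx":0.091,"ty":-0.508,"tz":0.214,"ax":-0.066,"ay":-0.184,"az":0.214},
    {"hand":0.5,"tx":0.091,"ty":-0.508,"tz":0.214,"ax":-0.066,"ay":-0.184,"az":0.214},
    {"hand":0.5,"tx":0.091,"ty":-0.508,"tz":0.214,"ax":-0.066,"ay":-0.184,"az":0.214},
    {"hand":0.5,"tx":0.091,"ty":-0.508,"tz":0.214,"ax":-0.066,"ay":-0.184,"az":0.214}
  ]
}}

```text
time_s: 2.35
position: [509.4, 117.6, 171.2]
tcp_rot: [3.045, -0.761, -0.003]
force: [1.0, -0.8, 0.5]
opening: 42.3
gripper_force: 0.0
```

```bash
python3 - <<'E'
from h import *
s=ctrl.sense();print(s['time_s'],s['position'].round(1),s['joints'].round(2),s['opening'])
a=np.arctan2(46.5,-89)
k=np.r_[C+100*np.array([np.cos(a),np.sin(a)]),60]
move(to=k,rot=rot((0,0,-1),(-.463,-.886,0)))
i=cv2.cvtColor(ctrl.grab_frame('scene'),4)[130:270,140:300]; j=cv2.cvtColor(ctrl.grab_frame('top'),4)[130:270,150:310]
cv2.imwrite('pics/k1.png',cv2.resize(np.hstack([i,j]),None,fx=2.5,fy=2.5,interpolation=2))
E
```

```text
2.35 [509.4 117.6 171.2] [ 0.27  0.4  -0.7   1.68  0.28  1.17 -2.56] 42.33178542722168
shift [-0.0442 -0.1181  0.1386] turn [ 0.0012  0.0003 -0.0026] dist 150.0
```

View pics/k1.png

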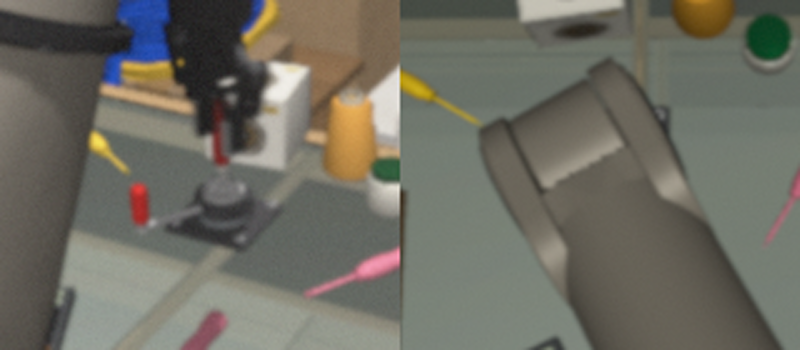

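The view shows the arm still on its way. The knob at scene (196,211) is unmoved and the screwdriver is upright in the chuck. I'll finish the approach and then go down over the knob.

>>> {"fn": "carry_out", "kwargs": {
  "targets": [
    {"hand":0.5,"tx":-0.044,"ty":-0.118,"tz":0.026,"ax":0,"ay":0,"az":-0.003},
    {"hand":0.5,"tx":-0.044,"ty":-0.118,"tz":0.026,"ax":0,"ay":0,"az":-0.003},
    {"hand":0.5,"tx":-0.044,"ty":-0.118,"tz":0.026,"ax":0,"ay":0,"az":-0.003},
    {"hand":0.5,"tx":-0.044,"ty":-0.118,"tz":0.026,"ax":0,"ay":0,"az":-0.003},
    {"hand":0.5,"tx":-0.044,"ty":-0.118,"tz":0.026,"ax":0,"ay":0,"az":-0.003}
  ]
}}

```text
time_s: 2.87
position: [518.3, 219.5, 150.4]
tcp_rot: [3.053, -0.728, -0.004]
force: [1.0, -0.4, 0.3]
opening: 42.8
gripper_force: 0.0
```

```bash
python3 - <<'E'
from h import *
s=ctrl.sense();print(s['time_s'],s['position'].round(1),s['joints'].round(2),s['opening'])
move(to=[522.3,217.3,60],rot=rot((0,0,-1),(-.463,-.886,0)))
i=cv2.cvtColor(ctrl.grab_frame('scene'),4)[150:250,140:260]
cv2.imwrite('pics/k2.png',cv2.resize(i,None,fx=5,fy=5,interpolation=2))
E
```

```text
2.8667 [518.3 219.5 150.4] [ 0.06  0.51 -0.7   1.6   0.35  1.17 -2.75] 42.793461286645176
shift [ 5.90e-03 -1.00e-04  1.13e-01] turn [0.001  0.0005 0.0043] dist 91.0
```

View pics/k2.png

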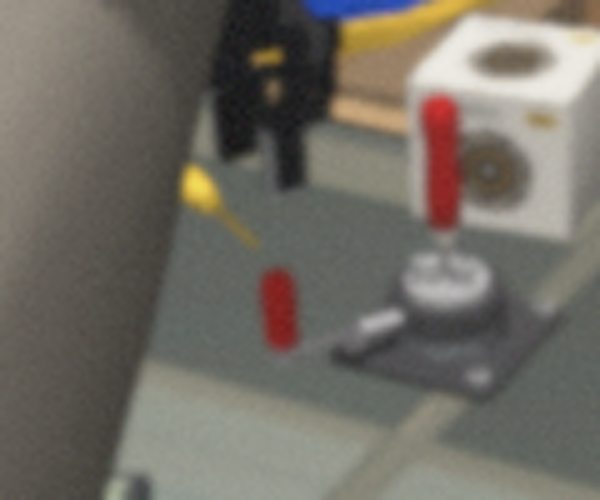

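The fingers at crop (262,170) straddle the line down to the knob top at crop (277,272), and the numbers agree to within 5 mm. Going down and closing loosely.

>>> {"fn": "carry_out", "kwargs": {
  "grip_force": 20,
  "targets": [
    {"hand":0.5,"tx":0.006,"ty":0,"tz":0.04,"ax":0,"ay":0,"az":0.003},
    {"hand":0.5,"tx":0.006,"ty":0,"tz":0.08,"ax":0,"ay":0,"az":0.003},
    {"hand":0.5,"tx":0.006,"ty":0,"tz":0.113,"ax":0,"ay":0,"az":0.003},
    {"hand":0.6,"tx":0.006,"ty":0,"tz":0.113,"ax":0,"ay":0,"az":0.003},
    {"hand":0.72,"tx":0.006,"ty":0,"tz":0.113,"ax":0,"ay":0,"az":0.003},
    {"hand":0.72,"tx":0.006,"ty":0,"tz":0.113,"ax":0,"ay":0,"az":0.003},
    {"hand":0.72,"tx":0.006,"ty":0,"tz":0.113,"ax":0,"ay":0,"az":0.003}
  ]
}}

```text
time_s: 3.5
position: [524.5, 217.9, 63.4]
tcp_rot: [-3.051, 0.746, -0.005]
force: [0.2, 0.5, 0.1]
opening: 24.1
gripper_force: 0.0
```

```bash
python3 - <<'E'
from h import *
s=ctrl.sense();p=s['position'];r=R.from_rotvec(s['tcp_rot'])
print(s['time_s'],p.round(1),s['joints'].round(2),s['opening'],s['force'],s['gripper_force'])
a0=np.arctan2(46.5,-89); off=0
for t in (.15,.3,.45,.6,.75,.9,1.0,1.05):
    a=a0+t; d=np.array([np.cos(a),np.sin(a)]);
    to=np.r_[C+100*d,60]; q=rot((0,0,-1),(-np.sin(a),np.cos(a),0))
    to[:2]+=4*np.array([-np.sin(a),np.cos(a)])   # gap of trailing pad
    print(t,'%.4f %.4f %.4f'%tuple(r.inv().apply(to-p)/800),((r.inv()*q).as_rotvec()/np.pi).round(3))
E
```

```text
3.5 [524.5 217.9  63.4] [ 0.03  0.61 -0.65  1.68  0.42  0.99 -2.82] 24.143042836581305 [0.21448198 0.50220533 0.0648461 ] 0.0
0.15 0.0000 0.0255 0.0042 [-0.    -0.001 -0.047]
0.3 0.0049 0.0436 0.0042 [-0.    -0.001 -0.095]
0.45 0.0124 0.0608 0.0042 [-0.    -0.001 -0.143]
0.6 0.0224 0.0766 0.0042 [-0.    -0.001 -0.19 ]
0.75 0.0347 0.0908 0.0042 [-0.    -0.001 -0.238]
0.9 0.0489 0.1030 0.0043 [-0.    -0.001 -0.286]
1.0 0.0594 0.1099 0.0043 [ 0.    -0.001 -0.318]
1.05 0.0648 0.1129 0.0043 [ 0.    -0.001 -0.334]
```

>>> {"fn": "carry_out", "kwargs": {
  "targets": [
    {"hand":0.72,"tx":0,"ty":0.0255,"tz":0.004,"ax":0,"ay":0,"az":-0.04},
    {"hand":0.72,"tx":0.003,"ty":0.038,"tz":0.004,"ax":0,"ay":0,"az":-0.078},
    {"hand":0.72,"tx":0.008,"ty":0.05,"tz":0.004,"ax":0,"ay":0,"az":-0.115},
    {"hand":0.72,"tx":0.0145,"ty":0.0645,"tz":0.004,"ax":0,"ay":0,"az":-0.153},
    {"hand":0.72,"tx":0.0224,"ty":0.0766,"tz":0.004,"ax":0,"ay":0,"az":-0.19},
    {"hand":0.72,"tx":0.032,"ty":0.088,"tz":0.004,"ax":0,"ay":0,"az":-0.228},
    {"hand":0.72,"tx":0.042,"ty":0.0975,"tz":0.004,"ax":0,"ay":0,"az":-0.265},
    {"hand":0.72,"tx":0.052,"ty":0.105,"tz":0.004,"ax":0,"ay":0,"az":-0.297},
    {"hand":0.72,"tx":0.0594,"ty":0.11,"tz":0.004,"ax":0,"ay":0,"az":-0.318},
    {"hand":0.72,"tx":0.0594,"ty":0.11,"tz":0.004,"ax":0,"ay":0,"az":-0.318},
    {"hand":0.72,"tx":0.0594,"ty":0.11,"tz":0.004,"ax":0,"ay":0,"az":-0.318}
  ]
}}

```text
time_s: 4.42
position: [525.0, 120.5, 60.2]
tcp_rot: [-3.033, -0.81, -0.004]
force: [-1.8, 5.0, 2.1]
opening: 24.5
gripper_force: 2.2
```

```bash
python3 - <<'E'
from h import *
s=ctrl.sense();p=s['position']
print(s['time_s'],p.round(1),s['joints'].round(2),s['opening'],s['force'].round(1))
d=p[:2]-C;print(np.hypot(*d),np.arctan2(d[1],d[0])%6.283-np.arctan2(46.5,-89))
i=cv2.cvtColor(ctrl.grab_frame('scene'),4)[150:250,160:280]
cv2.imwrite('pics/k3.png',cv2.resize(i,None,fx=5,fy=5,interpolation=2))
E
```

```text
4.4167 [525.  120.5  60.2] [ 0.38  0.65 -0.89  1.76  0.58  1.02 -1.79] 24.491647730994636 [-1.8  5.   2.1]
99.68753545761253 1.0124618666560328
```

View pics/k3.png

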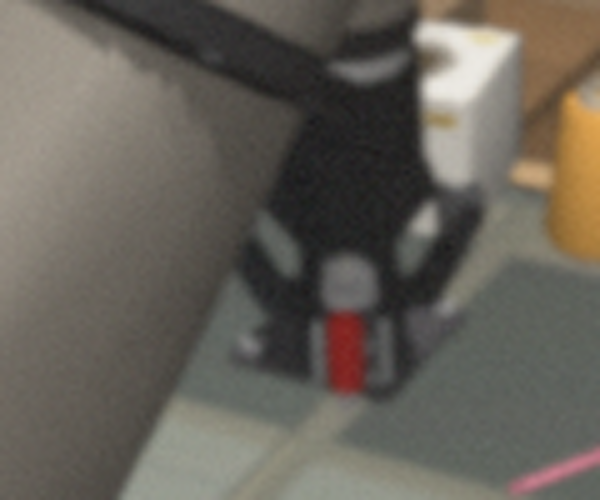

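The knob (scene (229,220)) sits between the pads, and the trailing pad pushes with about 5 N at about 0.98 rad. I'll nudge once more, then open and rise.

>>> {"fn": "carry_out", "kwargs": {
  "targets": [
    {"hand":0.72,"tx":0,"ty":0.004,"tz":0,"ax":0,"ay":0,"az":0},
    {"hand":0.72,"tx":0,"ty":0.004,"tz":0,"ax":0,"ay":0,"az":0},
    {"hand":0.72,"tx":0,"ty":0.004,"tz":0,"ax":0,"ay":0,"az":0}
  ]
}}

```text
time_s: 4.72
position: [525.1, 120.4, 60.1]
tcp_rot: [-3.029, -0.813, -0.002]
force: [-4.0, 8.2, 4.7]
opening: 23.9
gripper_force: 4.5
```

>>> {"fn": "carry_out", "kwargs": {
  "targets": [
    {"hand":0.5,"tx":0,"ty":-0.004,"tz":0,"ax":0,"ay":0,"az":0},
    {"hand":0.3,"tx":0,"ty":-0.006,"tz":0,"ax":0,"ay":0,"az":0},
    {"hand":0,"tx":0,"ty":-0.006,"tz":0,"ax":0,"ay":0,"az":0},
    {"hand":0,"tx":0,"ty":-0.006,"tz":-0.04,"ax":0,"ay":0,"az":0},
    {"hand":0,"tx":0,"ty":-0.006,"tz":-0.08,"ax":0,"ay":0,"az":0},
    {"hand":0,"tx":0,"ty":-0.006,"tz":-0.13,"ax":0,"ay":0,"az":0},
    {"hand":0,"tx":0,"ty":-0.006,"tz":-0.17,"ax":0,"ay":0,"az":0},
    {"hand":0,"tx":0,"ty":-0.006,"tz":-0.17,"ax":0,"ay":0,"az":0}
  ]
}}

```text
time_s: 5.38
position: [528.0, 120.6, 201.1]
tcp_rot: [3.034, 0.806, 0.019]
force: [1.0, 1.2, 1.0]
opening: 85.7
gripper_force: 0.0
```

```bash
python3 - <<'E'
from h import *
s=ctrl.sense();p=s['position']
print(s['time_s'],p.round(1),s['joints'].round(2),s['opening'],s['force'].round(1))
i=cv2.cvtColor(ctrl.grab_frame('scene'),4)[150:250,180:300]
cv2.imwrite('pics/k4.png',cv2.resize(i,None,fx=5,fy=5,interpolation=2))
move(to=[*C,190],rot=rot((0,0,-1),(.213,-.977,0)))
E
```

```text
5.3833 [528.  120.6 201.1] [ 0.45  0.5  -1.    1.6   0.44  1.28 -1.67] 85.66283039878478 [1.  1.2 1. ]
shift [ 0.1235 -0.0035  0.0107] turn [ 0.0011 -0.0022  0.097 ] dist 99.0
```

View pics/k4.png

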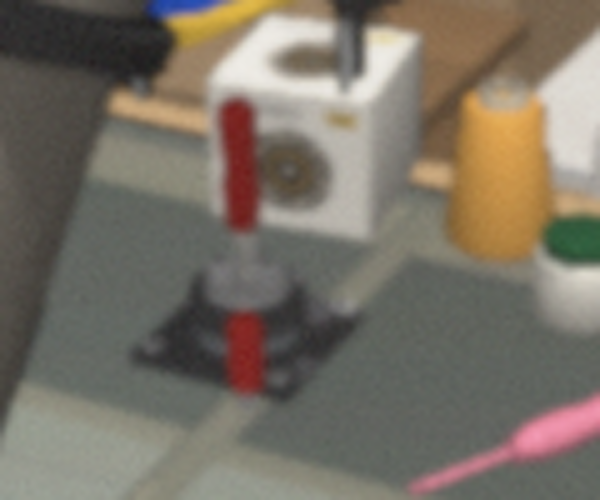

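The lever is at its stop: the push rose to 9 N with no further motion. The knob is now in front of the chuck at scene (229,220), and the driver stands upright with its handle centre at (228,183). Moving over it and down.

>>> {"fn": "carry_out", "kwargs": {
  "targets": [
    {"hand":0,"tx":0.124,"ty":-0.0035,"tz":0.01,"ax":0.001,"ay":-0.002,"az":0.097},
    {"hand":0,"tx":0.124,"ty":-0.0035,"tz":0.01,"ax":0.001,"ay":-0.002,"az":0.097},
    {"hand":0,"tx":0.124,"ty":-0.0035,"tz":0.01,"ax":0.001,"ay":-0.002,"az":0.097},
    {"hand":0,"tx":0.124,"ty":-0.0035,"tz":0.01,"ax":0.001,"ay":-0.002,"az":0.097},
    {"hand":0,"tx":0.124,"ty":-0.0035,"tz":0.01,"ax":0.001,"ay":-0.002,"az":0.097}
  ]
}}

```text
time_s: 5.85
position: [607.9, 170.8, 183.8]
tcp_rot: [3.122, 0.341, -0.018]
force: [-0.5, -0.8, 0.3]
opening: 85.9
gripper_force: 0.0
```

```bash
python3 - <<'E'
from h import *
s=ctrl.sense();print(s['time_s'],s['position'].round(1),s['joints'].round(2))
move(to=[611.5,171,113],rot=rot((0,0,-1),(.213,-.977,0)))
E
```

```text
5.85 [607.9 170.8 183.8] [ 0.2   0.67 -0.85  1.33  0.49  1.37 -2.  ]
shift [0.0055 0.0007 0.0884] turn [0.     0.0036 0.0009] dist 71.0
```

>>> {"fn": "carry_out", "kwargs": {
  "grip_force": 50,
  "targets": [
    {"hand":0,"tx":0.0055,"ty":0.0007,"tz":0.035,"ax":0,"ay":0.003,"az":0},
    {"hand":0,"tx":0.0055,"ty":0.0007,"tz":0.07,"ax":0,"ay":0.003,"az":0},
    {"hand":0,"tx":0.0055,"ty":0.0007,"tz":0.088,"ax":0,"ay":0.003,"az":0},
    {"hand":0.4,"tx":0.0055,"ty":0.0007,"tz":0.088,"ax":0,"ay":0.003,"az":0},
    {"hand":0.6,"tx":0.0055,"ty":0.0007,"tz":0.088,"ax":0,"ay":0.003,"az":0},
    {"hand":0.7,"tx":0.0055,"ty":0.0007,"tz":0.088,"ax":0,"ay":0.003,"az":0},
    {"hand":0.8,"tx":0.0055,"ty":0.0007,"tz":0.088,"ax":0,"ay":0.003,"az":0},
    {"hand":1,"tx":0.0055,"ty":0.0007,"tz":0.088,"ax":0,"ay":0.003,"az":0},
    {"hand":1,"tx":0.0055,"ty":0.0007,"tz":0.088,"ax":0,"ay":0.003,"az":0},
    {"hand":1,"tx":0.0055,"ty":0.0007,"tz":0.088,"ax":0,"ay":0.003,"az":0},
    {"hand":1,"tx":0.0055,"ty":0.0007,"tz":0.088,"ax":0,"ay":0.003,"az":0}
  ]
}}

```text
time_s: 6.77
position: [612.9, 172.4, 116.9]
tcp_rot: [-3.121, -0.339, -0.006]
force: [-0.1, 0.1, 4.6]
opening: 20.3
gripper_force: 48.8
```

```bash
python3 - <<'E'
from h import *
s=ctrl.sense();print(s['time_s'],s['position'].round(1),s['opening'],s['gripper_force'],s['force'].round(1),s['ft_torque'].round(2))
move(dp=np.array([0,0,200]))
E
```

```text
6.7667 [612.9 172.4 116.9] 20.267719758807644 48.785701766610146 [-0.1  0.1  4.6] [ 0.04  0.07 -0.08]
shift [ 0.001  -0.0004 -0.25  ] turn [0. 0. 0.] dist 200.0
```

Gripped (20.3 mm, 49 N). Lifting straight up.

>>> {"fn": "carry_out", "kwargs": {
  "targets": [
    {"hand":1,"tx":0,"ty":0,"tz":-0.02,"ax":0,"ay":0,"az":0},
    {"hand":1,"tx":0,"ty":0,"tz":-0.04,"ax":0,"ay":0,"az":0},
    {"hand":1,"tx":0,"ty":0,"tz":-0.06,"ax":0,"ay":0,"az":0},
    {"hand":1,"tx":0,"ty":0,"tz":-0.08,"ax":0,"ay":0,"az":0},
    {"hand":1,"tx":0,"ty":0,"tz":-0.11,"ax":0,"ay":0,"az":0},
    {"hand":1,"tx":0,"ty":0,"tz":-0.14,"ax":0,"ay":0,"az":0},
    {"hand":1,"tx":0,"ty":0,"tz":-0.17,"ax":0,"ay":0,"az":0},
    {"hand":1,"tx":0,"ty":0,"tz":-0.19,"ax":0,"ay":0,"az":0},
    {"hand":1,"tx":0,"ty":0,"tz":-0.19,"ax":0,"ay":0,"az":0},
    {"hand":1,"tx":0,"ty":0,"tz":-0.19,"ax":0,"ay":0,"az":0},
    {"hand":1,"tx":0,"ty":0,"tz":-0.19,"ax":0,"ay":0,"az":0}
  ]
}}

```text
time_s: 7.68
position: [611.4, 170.8, 265.6]
tcp_rot: [3.123, 0.339, -0.002]
force: [0.4, -0.3, -1.1]
opening: 20.3
gripper_force: 49.1
```

```bash
python3 - <<'E'
from h import *
s=ctrl.sense();print(s['time_s'],s['position'].round(1),s['joints'].round(2),s['opening'],s['gripper_force'],s['force'].round(1))
move(to=LENS+215*ZC,rot=SHOW)
i=cv2.cvtColor(ctrl.grab_frame('scene'),4)[100:240,160:328]
cv2.imwrite('pics/k5.png',cv2.resize(i,None,fx=4,fy=4,interpolation=2))
E
```

```text
7.6833 [611.4 170.8 265.6] [ 0.18  0.62 -0.87  1.19  0.46  1.52 -1.96] 20.27864980403159 49.09480780363083 [ 0.4 -0.3 -1.1]
shift [-0.3263  0.4238 -0.0293] turn [-0.0003  0.1914  0.0006] dist 428.0
```

View pics/k5.png

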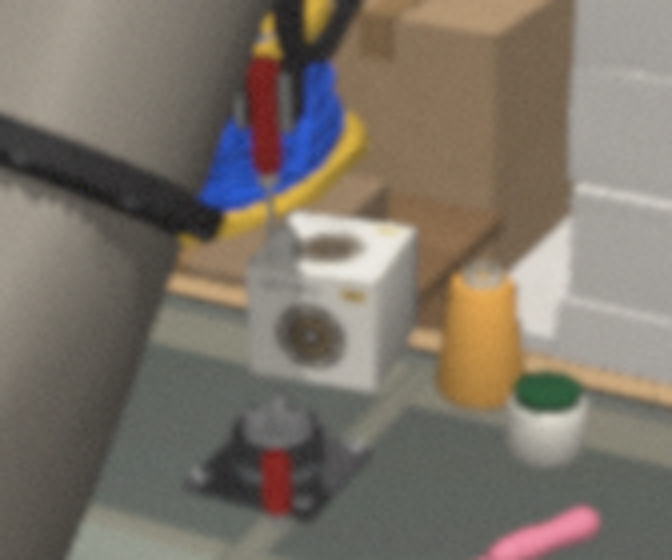

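The driver hangs straight in the gripper, handle at scene (226,127) and tip near (228,157), clear of the chuck. Carrying it to the camera.

>>> {"fn": "carry_out", "kwargs": {
  "targets": [
    {"hand":1,"tx":-0.03,"ty":0.04,"tz":-0.015,"ax":0,"ay":0.02,"az":0},
    {"hand":1,"tx":-0.06,"ty":0.08,"tz":-0.029,"ax":0,"ay":0.04,"az":0},
    {"hand":1,"tx":-0.09,"ty":0.12,"tz":-0.029,"ax":0,"ay":0.06,"az":0},
    {"hand":1,"tx":-0.12,"ty":0.16,"tz":-0.029,"ax":0,"ay":0.08,"az":0},
    {"hand":1,"tx":-0.15,"ty":0.195,"tz":-0.029,"ax":0,"ay":0.1,"az":0},
    {"hand":1,"tx":-0.18,"ty":0.234,"tz":-0.029,"ax":0,"ay":0.12,"az":0},
    {"hand":1,"tx":-0.21,"ty":0.273,"tz":-0.029,"ax":0,"ay":0.14,"az":0},
    {"hand":1,"tx":-0.24,"ty":0.312,"tz":-0.029,"ax":0,"ay":0.16,"az":0},
    {"hand":1,"tx":-0.27,"ty":0.351,"tz":-0.029,"ax":0,"ay":0.175,"az":0},
    {"hand":1,"tx":-0.3,"ty":0.39,"tz":-0.029,"ax":0,"ay":0.185,"az":0},
    {"hand":1,"tx":-0.316,"ty":0.41,"tz":-0.029,"ax":0,"ay":0.191,"az":0.001},
    {"hand":1,"tx":-0.326,"ty":0.424,"tz":-0.029,"ax":0,"ay":0.191,"az":0.001},
    {"hand":1,"tx":-0.326,"ty":0.424,"tz":-0.029,"ax":0,"ay":0.191,"az":0.001},
    {"hand":1,"tx":-0.326,"ty":0.424,"tz":-0.029,"ax":0,"ay":0.191,"az":0.001},
    {"hand":1,"tx":-0.326,"ty":0.424,"tz":-0.029,"ax":0,"ay":0.191,"az":0.001}
  ]
}}

```text
time_s: 8.98
position: [428.2, -218.3, 288.3]
tcp_rot: [-2.924, -0.301, -0.905]
force: [0.1, 0.6, -0.1]
opening: 20.2
gripper_force: 49.2
```

```bash
python3 - <<'E'
from h import *
s=ctrl.sense();print(s['time_s'],s['position'].round(1),s['joints'].round(2),s['opening'],s['gripper_force'])
move(to=LENS+172*ZC,rot=SHOW)
i=cv2.cvtColor(ctrl.grab_frame('scene'),4)[110:250,290:430]; j=cv2.cvtColor(ctrl.grab_frame('top'),4)[150:290,320:460]
cv2.imwrite('pics/k6.png',cv2.resize(np.hstack([i,j]),(800,400),interpolation=2))
E
```

```text
8.9833 [ 428.2 -218.3  288.3] [ 1.38 -0.08 -0.55  2.   -0.67  0.99 -0.23] 20.216359790853442 49.1780636832118
shift [ 0.0023 -0.0021  0.0537] turn [-0.0002 -0.0002 -0.003 ] dist 43.0
```

View pics/k6.png

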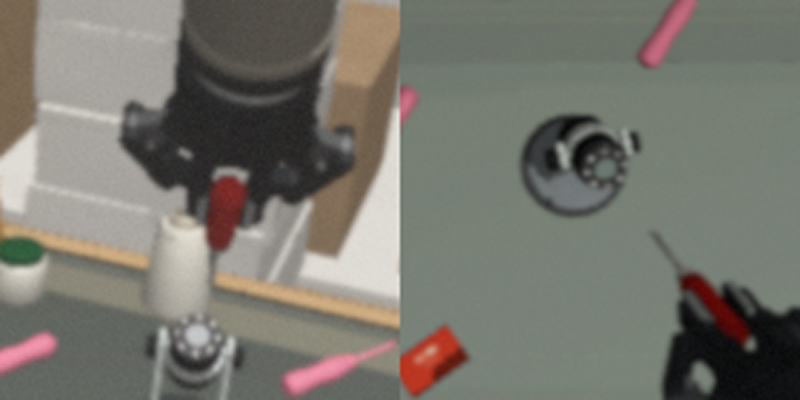

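The driver lies in line with the lens. In the top view the tip is at (408.2,231.6) and the handle end at (442.2,270.4). In the scene view the tip is hard to see, near (365,208). I'll check the tip and tilt numerically.

```bash
python3 - <<'E'
from h import *
s=ctrl.sense();p=s['position'];z=R.from_rotvec(s['tcp_rot']).as_matrix()[:,2]
t=p+112*z; e=p-29*z
print('expected tip',t.round(1),'end',e.round(1))
T=onz('top',(408.2,231.6),t[2]);E=onz('top',(442.2,270.4),e[2]);print('seen',T,E)
d=(E-T)/np.linalg.norm(E-T);print('axis err',np.arccos(d@ZC))
for q in(t,T):
    v=q-LENS;print('along',v@ZC,'off',np.linalg.norm(v-ZC*(v@ZC)))
c=ctrl.get_calibration('scene')
K=np.array([[c['fx'],0,c['cx']],[0,c['fy'],c['cy']],[0,0,1]]);r=R.from_rotvec(c['rotation']).inv()
print(cv2.projectPoints(np.array([t,e]),r.as_rotvec(),-r.apply(c['origin']),K,c['distortion'])[0].squeeze())
E
```

```text
expected tip [ 491.5 -200.7  196.2] end [ 413.8 -218.2  312.5]
seen [ 486.9 -202.7  196.2] [ 407.3 -228.   312.5]
axis err 0.06323347659452899
along 101.84281190780949 off 2.158058413117014
along 104.62586999999999 off 4.012017680769306
[[360.74339549 206.83504725]
 [367.14054068 171.20714769]]
```

All within tolerance. Final approach down the line of sight.

>>> {"fn": "carry_out", "kwargs": {
  "targets": [
    {"hand":1,"tx":0.002,"ty":-0.002,"tz":0.012,"ax":0,"ay":0,"az":0},
    {"hand":1,"tx":0.003,"ty":-0.002,"tz":0.026,"ax":0,"ay":0,"az":0},
    {"hand":1,"tx":0.003,"ty":-0.002,"tz":0.04,"ax":0,"ay":0,"az":0},
    {"hand":1,"tx":0.003,"ty":-0.002,"tz":0.05,"ax":0,"ay":0,"az":0},
    {"hand":1,"tx":0.003,"ty":-0.002,"tz":0.054,"ax":0,"ay":0,"az":0},
    {"hand":1,"tx":0.003,"ty":-0.002,"tz":0.054,"ax":0,"ay":0,"az":0},
    {"hand":1,"tx":0.003,"ty":-0.002,"tz":0.054,"ax":0,"ay":0,"az":0},
    {"hand":1,"tx":0.003,"ty":-0.002,"tz":0.054,"ax":0,"ay":0,"az":0},
    {"hand":1,"tx":0.003,"ty":-0.002,"tz":0.054,"ax":0,"ay":0,"az":0},
    {"hand":1,"tx":0.003,"ty":-0.002,"tz":0.054,"ax":0,"ay":0,"az":0},
    {"hand":1,"tx":0.003,"ty":-0.002,"tz":0.054,"ax":0,"ay":0,"az":0},
    {"hand":1,"tx":0.003,"ty":-0.002,"tz":0.054,"ax":0,"ay":0,"az":0}
  ]
}}

```text
time_s: 10.08
position: [455.5, -208.9, 255.7]
tcp_rot: [-2.924, -0.312, -0.907]
force: [0.1, -0.8, 0.4]
opening: 20.1
gripper_force: 49.2
```

```bash
python3 - <<'E'
from h import *
s=ctrl.sense();p=s['position'];z=R.from_rotvec(s['tcp_rot']).as_matrix()[:,2]
v=p+112*z-LENS;print(s['time_s'],'along',v@ZC,'off',np.linalg.norm(v-ZC*(v@ZC)),np.arccos(-z@ZC),abs(s['qd']).max(),s['gripper_force'])
i=cv2.cvtColor(ctrl.grab_frame('scene'),4)[130:250,300:420]; j=cv2.cvtColor(ctrl.grab_frame('top'),4)[170:290,350:470]
cv2.imwrite('pics/k7.png',cv2.resize(np.hstack([i,j]),(800,400),interpolation=2))
E
```

```text
10.0833 along 59.843717462613775 off 3.9696207242319708 0.024591470369627194 0.0015723217113405353 49.176564775407314
```

View pics/k7.png

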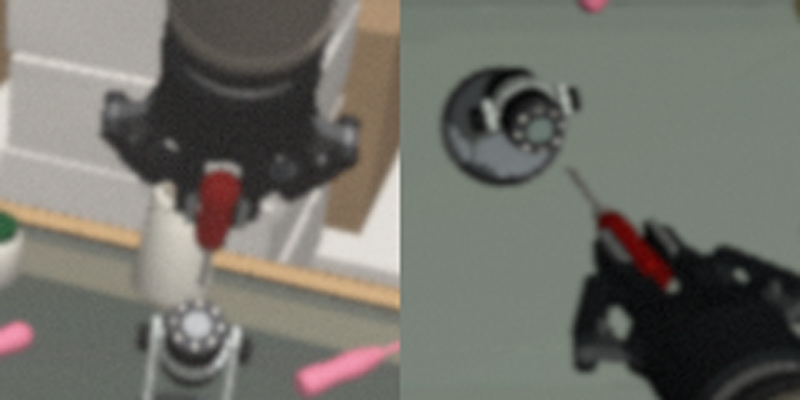

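The tip (top view about (401,221)) is in line with the lens (392,208), about 60 mm out, still and firmly held. Handing in.

```bash
python3 -c "
from station import ctrl
print(ctrl.close_job())"
```

```text
the job is handed in; nothing more can be done
None
```

I swung the lever to its open stop, lifted the screwdriver out and handed the job in holding it still about 60 mm in front of the lens, by my measurements within about 4 mm and 0.06 rad of its line of sight; the hand-in returned no verdict.

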